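# Pack the reagent-bottle lane and hold the end plate shut

### The job

Stand the fallen bottle back upright in line with the row in the bottle lane, in the space between the row and the sprung end plate, then slide the spacer block down to the lane floor in whichever of the two gaps between the three bottles left standing is wide enough for it, in line too, without forcing the narrow gap open. Then push the end plate until bottles and spacer are packed tight and upright against the end stop, and finish while still pressing the plate flush against the row with the fingers (it springs back if let go). Tip no standing bottle over and leave the other things on the bench where they are.

Things in the scene. Friction and masses are not known exactly. Their poses are not given: they have to be found in the camera images.
- rack: fixed aluminium bottle lane, open towards the robot: floor plate 10 mm thick, x -95 to +35, y -240 to +190. Origin at bench height under the row; y runs along the lane to the end stop, x across it away from the robot. Row stands on x = 0; low back rail, inner face x = +26, top 25 above bench. Of the gaps between standing bottles one is 31 to 35 mm, one 7 to 11. Ordinary friction.
- lane_end (a point): middle of the inner face of the fixed end stop, at lane-floor height (rack y = +165 mm). The stop is 60 wide and 60 mm high above the floor. The row packed tight (four bottles and spacer) is 196 mm long.
- plate (a joint): travel of the sprung end plate, m: 0 = open, as it rests (face of its pad at rack y = -150 mm, outer face at -180); grows as it is pushed along rack +y; own stop at 0.134. With the spacer in, the packed row is met at 0.119, pad fully in at 0.131; without the spacer it stops short of the row. A spring returns it (1 N at 0, 4 N at the end). Sliding the row takes 3 to 8 N more.
- pad (a joint): give of the black pad (50 wide, 54 mm high) on the inner face of the end plate, the part that meets the last bottle: 0 = sprung out, grows as it is pressed in towards the plate, 0.012 m at most; 1.5 N per mm. Pressed in half or more, it packs the row tight.
- plate_push (a point): centre of the outer (rack -y) face of the end plate, 44 mm above the bench: where to push. Upright steel plate, 56 mm wide across the lane, 10 thick, top 76 mm above the bench; its outer side is free.
- bottle_end: square white bottle, 44 x 44 mm, straight body 66 high, round grey cap 28 across above it, 92 in all, about 0.13 kg. Origin: centre of underside; z axis towards the cap, x and y square to its faces. Stands in the lane nearest the end stop, 6 mm from it.
- bottle_mid: square white bottle, 44 x 44 mm, straight body 66 high, round grey cap 28 across above it, 92 in all, about 0.13 kg. Origin: centre of underside; z axis towards the cap, x and y square to its faces. Stands in the lane between the other two standing bottles, close to one of them: one gap beside it is wide, the other narrow.
- bottle_near: square white bottle, 44 x 44 mm, straight body 66 high, round grey cap 28 across above it, 92 in all, about 0.13 kg. Origin: centre of underside; z axis towards the cap, x and y square to its faces. Stands in the lane as the last of the three, nearest the end plate.
- bottle_fallen: square white bottle, 44 x 44 mm, straight body 66 high, round grey cap 28 across above it, 92 in all, about 0.13 kg. Origin: centre of underside; z axis towards the cap, x and y square to its faces. Lies flat on the lane floor across the lane in the free space (135 mm) between bottle_near and end pad, base by the back rail, cap roughly towards the robot. Centre of mass 36 mm from base.
- spacer: grey plastic spacer block, 0.1 kg, standing on the bench to the left of the lane, past the end stop: lower block 40 (its x) x 20 (its y) x 76 mm high; on top a grip lug 24 (x) x 14 (y), from 76 to 115 mm high. Origin: centre of its underside, z up. It goes in with its 20 mm thickness along the lane.
- amber_jar: bystander, to be left alone: squat amber screw-top jar, 60 mm across, 75 high (mm).
- beaker: bystander, to be left alone: clear open beaker, 60 across, 70 high (mm).
- slide_box: bystander, to be left alone: flat blue plastic slide box 80 x 50 x 32 high (mm).
- forceps: bystander, to be left alone: steel forceps lying flat, 130 long (mm).
- carton: bystander, to be left alone: small cardboard carton 60 x 90 x 70 high (mm).
- wash_bottle: bystander, to be left alone: tall round white bottle with a blue cap, 68 across, 170 high (mm).

How it is judged:
On the way, in this order (a step that is already met when the one before it is completed fails the run):
1. the fallen bottle stands upright in the lane between the row and the end plate, let go (angle between bottle_fallen's own z axis and vertical below 0.1 rad and z of bottle_fallen in the frame of rack between 0.005 and 0.017 m and x of bottle_fallen in the frame of rack between -0.02 and 0.02 m and y of bottle_fallen in the frame of bottle_near below -0.04 m and y of bottle_fallen in the frame of rack above -0.14 m and linear speed of bottle_fallen below 0.02 m/s and contact force between the fingers and bottle_fallen below 0.05 N), for 0.2 s.
2. the spacer stands on the lane floor in the wide gap between two of the three standing bottles, the narrow gap not forced open (angle between each of spacer, bottle_fallen, bottle_end, bottle_mid, bottle_near's own z axis and vertical below 0.1 rad and z of spacer in the frame of rack between 0.005 and 0.017 m and x of spacer in the frame of rack between -0.02 and 0.02 m and z of bottle_fallen in the frame of rack between 0.005 and 0.017 m and x of bottle_fallen in the frame of rack between -0.02 and 0.02 m and ((y of spacer in the frame of bottle_end below -0.02 m and y of spacer in the frame of bottle_mid above 0.02 m and horizontal distance between bottle_mid and bottle_near below 0.06 m) or (y of spacer in the frame of bottle_mid below -0.02 m and y of spacer in the frame of bottle_near above 0.02 m and horizontal distance between bottle_end and bottle_mid below 0.06 m))), for 0.2 s.
At the end, for the whole second after the job is handed in: Bottles and spacer upright (0.1 rad) on the lane floor, 20 mm off its middle line at most, spacer between two of the first three bottles; row packed to within 3 mm of the end stop and 5 mm in length; plate and pad press the last bottle over 2 N, fingers press the plate over 3 N (angle between each of bottle_end, bottle_mid, bottle_near, bottle_fallen, spacer's own z axis and vertical below 0.1 rad and z of bottle_end in the frame of rack between 0.005 and 0.017 m and x of bottle_end in the frame of rack between -0.02 and 0.02 m and z of bottle_mid in the frame of rack between 0.005 and 0.017 m and x of bottle_mid in the frame of rack between -0.02 and 0.02 m and z of bottle_near in the frame of rack between 0.005 and 0.017 m and x of bottle_near in the frame of rack between -0.02 and 0.02 m and z of bottle_fallen in the frame of rack between 0.005 and 0.017 m and x of bottle_fallen in the frame of rack between -0.02 and 0.02 m and z of spacer in the frame of rack between 0.005 and 0.017 m and x of spacer in the frame of rack between -0.02 and 0.02 m and ((y of spacer in the frame of bottle_end below -0.02 m and y of spacer in the frame of bottle_mid above 0.02 m) or (y of spacer in the frame of bottle_mid below -0.02 m and y of spacer in the frame of bottle_near above 0.02 m)) and y of bottle_end in the frame of rack above 0.14 m and horizontal distance between bottle_end and bottle_fallen below 0.157 m and contact force between plate and bottle_fallen above 2 N and contact force between the fingers and plate above 3 N and contact force between the fingers and spacer below 0.05 N); the arm keeps its last pose, push and grip.
It fails at once if a standing bottle is tipped over (angle between any of bottle_end, bottle_mid, bottle_near's own z axis and vertical above 0.5 rad).
It fails at once if a bystander is moved more than 30 mm (distance of any of amber_jar, beaker, slide_box, forceps, carton, wash_bottle from where it was at the start of the episode above 0.03 m).
It also fails if it takes over 72 s, if anything falls off the work surface, if the arm or the gripper's body presses on something with over 40 N, if the wrist force passes 120 N, or if a joint passes its speed limit or range.

### The arm

A 7-joint arm with a two-finger parallel gripper is mounted at the origin on the work surface. World frame = base frame: x ahead of the robot, y to its left, z up, the work surface at z = 0. Lengths are in m, angles in rad, forces in N, time in s.
With the tool pointing down it reaches from about 0.425 to 0.95 m from the base axis. Payload 4.7 kg.
Tool frame: the origin (TCP) lies midway between the tips of the shut fingers; the grasp point (between the pads) lies 19 mm behind it; z points along the fingers, y is the line along which they close (so a half turn about z gives the same grasp; the last joint's range is limited). The gripper opens to 85 mm and grips with 20 to 120 N. Pads are 22 mm wide; open, the fingers measure 114 mm over their backs; the gripper's body (76 mm by 85 mm) begins 54 mm behind the grasp point. The pads swing forward as they close: fully open they stand 13 mm farther back than shut.
Start: joints at [1.201, 0.469, -0.049, 1.532, 0.024, 1.141, -0.082], TCP at [0.226, -0.636, 0.231] pointing down, gripper open.
Joint ranges: [-2.59, 2.59], [-0.33, 1.99], [-1.39, 1.29], [0.1, 2.45], [-1.04, 4.18], [0.21, 1.99], [-2.66, 2.66]. Speed limits (rad/s): [2.57, 2.57, 3.14, 3.14, 3.14, 3.14, 3.14].

### API

Orientations are given as [roll, pitch, yaw] about the fixed x, y, z axes, in that order (R = Rz(yaw) Ry(pitch) Rx(roll)).
In Python, from plant import telemetry, cams, bot, nets gives the robot as it stands.
- The arm moves only by the shell command python3 -m handwheel 'ROWS'. ROWS is a JSON object of lists of equal length, an entry for each row: "travel": the shift along the tool's x, y, z in mm, a list of three; "twist": the turn, a rotation vector about the tool's x, y, z in degrees, a list of three; "grip": the opening, from 0 (shut) to 1 (fully open). A call has 1 to 10 rows; each row shifts and turns the commanded pose from where the row before left it, along the tool's axes as they then stand; what a row does not reach is not made up. A row lasts 1/8 s, in which the tool goes at most 62.5 mm and 10.7 degrees, less where a joint would pass 70% of its speed; a pose out of reach is approached as far as the arm can. A call is refused whole if a number of a shift passes 62.5 or a number of a turn 10.7, either way. A call with a gripper value outside its range is refused whole. The fingers move at their own pace and stop on an object; the grip force is fixed at half the most. Time passes only in rows, so rows that do not move let the fingers close. It gives the time, the measured TCP pose, the force, the opening and the grip force at its end, in the units of the state.
- telemetry.read_state(): the state, without advancing time (a new reading comes with each control period).
- cams.get_image(name): name is "scene" or "top" or "wrist"; returns the picture (480x640x3 uint8, red, green, blue); there is no depth.
- cams.calibration(name): a dict with "mtx" (3x3 intrinsics, pixels), "camera_from_world" (4x4, takes a point from world to camera coordinates); the wrist camera has in their place "mount" (4x4, takes a point from camera to tool coordinates, whose origin is the TCP and whose axes are the flange's). Camera axes: x right, y down, z forward; pixel columns grow to the right and rows downward; lengths in m; the calibration is good to about 2 mm. A picture is of the moment at which its call begins: read the wrist's pose just before it. calibration takes no time and is no camera call.
- bot.job_done(): hands the job in; it is judged then, once.
Trained networks look in the newest picture that a camera, given by its name, has taken for a name from the list of things; names that differ only in an ending like _2 or _b are one class to them, and where a whole thing is asked for, a point or a joint stands for the part that bears it (a point fixed in the world has none). Each returns a list of dicts, best first, with "conf" (0 to 1); they miss things now and then, are a little off and sometimes report something else, mostly with a low value. They report only what shows in the picture. A call takes as long as a camera call.
- nets.search_frame(camera, thing): "centre" ([column, row] in pixels, amid what is visible of it).
The state is a dict: "clock": time; "joint_pos": joint angles; "qd": joint speeds; "effort": joint torques, N m; "position": TCP position; "ee_rot": TCP orientation; "wrist_force": force on the tool from outside, world axes, zero at the start; "moment": the same for the moment, N m; "finger_gap": finger opening in m; "gripper_force": force on a finger pad.
Only numpy, scipy, OpenCV 4.12 (cv2) and the standard library are available. Lean on these libraries where they do the work, as an engineer would, in place of code of your own. Each camera call takes 0.05 s, during which the arm holds its last target. There are 200 camera calls.

## Working session

There is one attempt and no reset: what is moved stays moved. The work goes in short steps, Python scripts to look and compute and a shell command to move; the robot and the scene stay as the last step left them, time stands still between calls to the robot, and variables do not carry over. Pictures are saved under pics/ and viewed, at most 10 in all, crops included, and the job is handed in when it is done.

```bash
ls; mkdir -p pics; python3 - <<'E'
from plant import telemetry, cams, bot, nets
import cv2,numpy as np
print(telemetry.read_state())
for c in ["scene","top"]:
    im=cams.get_image(c); cv2.imwrite(f"pics/{c}0.png",im[:,:,::-1])
    k=cams.calibration(c); print(c,np.round(k["mtx"],1).tolist(),np.round(k["camera_from_world"],4).tolist())
    for t in ["bottle_fallen","spacer","plate","lane_end","rack","bottle_near"]:
        try: print(t,[(np.round(d["centre"]).tolist(),round(d["conf"],2)) for d in nets.search_frame(c,t)])
        except Exception as e: print(t,e)
print(cams.calibration("wrist"))
E
```

```text
pics
{'clock': 0.0, 'joint_pos': array([ 1.20110738,  0.46946246, -0.04862659,  1.53371962,  0.02412193,
        1.14099542, -0.082324  ]), 'qd': array([ 0.00210719, -0.0008877 , -0.00092266,  0.00036045, -0.00022463,
        0.00163573, -0.00103277]), 'effort': array([ 1.03113684e-04, -5.10302174e+01, -4.66953730e-02, -2.37707502e+01,
        1.06398028e-02,  7.48689752e-03, -2.69230163e-06]), 'position': array([ 0.22542778, -0.63561081,  0.23023648]), 'ee_rot': array([-3.13959608e+00,  7.98564602e-05,  3.40834620e-01]), 'wrist_force': array([ 0.0644629 , -0.56368323,  0.17360834]), 'moment': array([-0.02231833,  0.0139208 , -0.03022591]), 'gripper_force': 0.0, 'finger_gap': 0.08536027270630481}
scene [[488.7, 0.0, 317.8], [0.0, 488.7, 243.1], [0.0, 0.0, 1.0]] [[0.5172, 0.8557, 0.0166, -0.3141], [0.5963, -0.3464, -0.7242, -0.2407], [-0.6139, 0.3845, -0.6894, 1.5163], [0.0, 0.0, 0.0, 1.0]]
bottle_fallen [([257.0, 313.0], 0.52)]
spacer [([400.0, 201.0], 0.94), ([258.0, 314.0], 0.56)]
plate [([399.0, 198.0], 0.54)]
lane_end [([162.0, 262.0], 0.63), ([256.0, 314.0], 0.58)]
rack [([255.0
[... 382 characters left out ...]
223.0], 0.61)]
lane_end [([362.0, 225.0], 0.77)]
rack [([362.0, 223.0], 0.76), ([408.0, 200.0], 0.43), ([204.0, 259.0], 0.16)]
bottle_near [([347.0, 206.0], 0.93), ([445.0, 297.0], 0.5)]
{'mtx': array([[334.99223873,   0.        , 324.11230147],
       [  0.        , 334.99223873, 237.7879285 ],
       [  0.        ,   0.        ,   1.        ]]), 'mount': array([[ 1.13117137e-03, -9.60629618e-01, -2.77829909e-01,
         7.11828751e-02],
       [ 9.99999354e-01,  1.11803755e-03,  2.05703753e-04,
         9.64925529e-04],
       [ 1.13019152e-04, -2.77829962e-01,  9.60630262e-01,
        -1.42873380e-01],
       [ 0.00000000e+00,  0.00000000e+00,  0.00000000e+00,
         1.00000000e+00]])}
```

View pics/scene0.png

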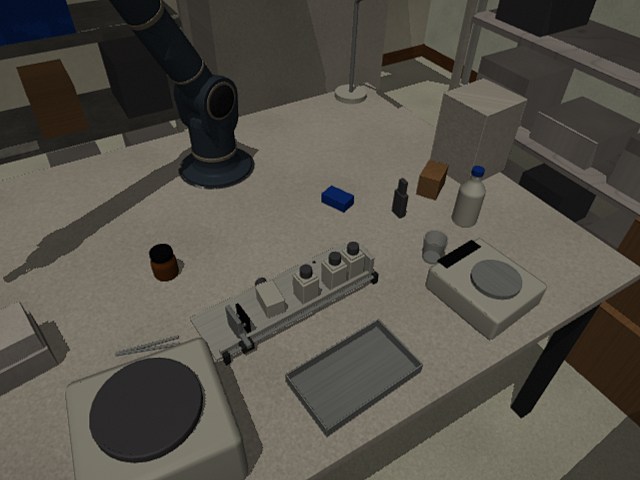

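View pics/top0.png

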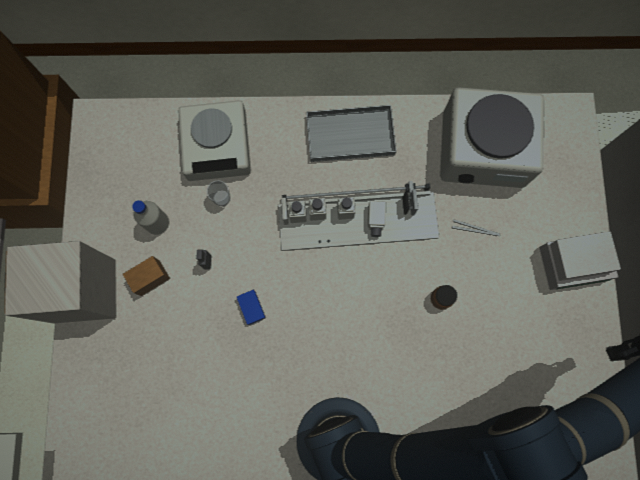

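The row runs along world y. The wide gap is mid–near (top px 317 vs 347) and the narrow one end–mid (296 vs 317). The fallen bottle is at about (376,218), the plate at about (409,200) and the spacer at about (204,258).

```bash
cat > h.py <<'E'
from plant import telemetry, cams, bot, nets
import cv2,numpy as np
from scipy.spatial.transform import Rotation as Ro
def cam(c,st=None):
    k=cams.calibration(c); 
    if "mount" in k:
        T=np.eye(4); T[:3,:3]=Ro.from_euler("xyz",st["ee_rot"]).as_matrix(); T[:3,3]=st["position"]
        return k["mtx"],np.linalg.inv(T@k["mount"])
    return k["mtx"],k["camera_from_world"]
def pt(K,E,uv,z):
    Wc=np.linalg.inv(E); d=Wc[:3,:3]@np.linalg.inv(K)@[uv[0],uv[1],1]; o=Wc[:3,3]
    return o+d*(z-o[2])/d[2]
def proj(K,E,P):
    q=(E@np.append(P,1))[:3]; q=K@q; return q[:2]/q[2]
E
python3 - <<'E'
from h import *
im=cv2.imread("pics/top0.png")
a=cv2.resize(im[180:256,270:450],None,fx=4.4,fy=4.4,interpolation=cv2.INTER_CUBIC)
cv2.imwrite("pics/c1.png",a)
K,E=cam("top")
for n,uv,z in [("cap_end",(296,207),.102),("cap_mid",(317,205),.102),("cap_near",(347,203),.102),("fc1",(281,250),.01),("fc2",(438,240),.01),("sp",(203,253),.115)]: print(n,pt(K,E,uv,z).round(4))
E
```

```text
cap_end [0.5881 0.1035 0.102 ]
cap_mid [0.5929 0.0493 0.102 ]
cap_near [ 0.5974 -0.0282  0.102 ]
fc1 [0.494  0.1484 0.01  ]
fc2 [ 0.5171 -0.2766  0.01  ]
sp [0.4671 0.3373 0.115 ]
```

View pics/c1.png

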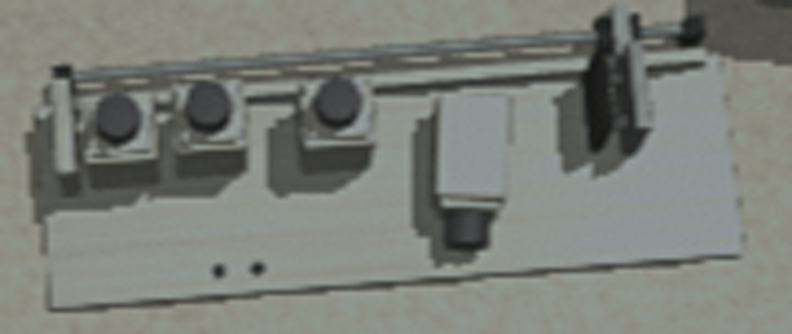

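Rack edges and caps are clear in the crop. Next I fit the rack pose.

```bash
python3 - <<'E'
from h import *
from scipy.optimize import least_squares
K,E=cam("top")
c=lambda x,y:(270+(x-1.7)/4.4,180+(y-1.7)/4.4)
obs=[(-.095,.19,.01,c(50,310)),(-.095,-.24,.01,c(742,257)),(.035,-.24,.01,c(718,52))]
caps=[c(118,118),c(209,105),c(338,100)]
def W(p,x,y,z): s,cc=np.sin(p[2]),np.cos(p[2]); return np.array([p[0]+cc*x-s*y,p[1]+s*x+cc*y,z])
def res(p):
    r=[proj(K,E,W(p,a,b,z))-uv for a,b,z,uv in obs]
    r+=[proj(K,E,W(p,0,y,.102))-uv for y,uv in zip((.137,p[3],p[4]),caps)]
    return np.concatenate(r)
s=least_squares(res,[.58,-.04,.05,.08,0]); print(s.x.round(4),res(s.x).round(1))
p=s.x
def inv(w): d=w[:2]-p[:2]; return np.array([np.cos(p[2])*d[0]+np.sin(p[2])*d[1],-np.sin(p[2])*d[0]+np.cos(p[2])*d[1]])
for uv in [(442,95),(507,97),(435,195),(505,197)]:
    w=pt(K,E,c(*uv),.054); print("body",w.round(4),inv(w).round(4))
w=pt(K,E,c(467,235),.046);print("captip~",w.round(4),inv(w).round(4))
print("plate_push",W(p,0,-.18,.044).round(4))
np.save("rack.npy",p)
E
```

```text
[ 0.601  -0.0331  0.0714  0.0822  0.0065] [-0.5  0.4  0.6 -0.3  0.3  0.4 -0.4 -0.6  0.1  0.7 -0.  -0.5]
body [ 0.6154 -0.092   0.054 ] [ 0.0101 -0.0598]
body [ 0.6137 -0.1314  0.054 ] [ 0.0056 -0.0989]
body [ 0.553  -0.0861  0.054 ] [-0.0517 -0.0494]
body [ 0.5513 -0.1281  0.054 ] [-0.0564 -0.0912]
captip~ [ 0.53   -0.1054  0.046 ] [-0.076 -0.067]
plate_push [ 0.6139 -0.2127  0.044 ]
```

```bash
python3 -m handwheel '{"travel":[[46,-40,0],[46,-40,0],[46,-40,0],[46,-40,0],[46,-40,0],[46,-40,0],[46,-40,0],[46,-40,0],[46,-40,0],[46,-40,0]],"twist":[[0,0,0],[0,0,0],[0,0,0],[0,0,0],[0,0,0],[0,0,0],[0,0,0],[0,0,0],[0,0,0],[0,0,0]],"grip":[0.75,0.75,0.75,0.75,0.75,0.75,0.75,0.75,0.75,0.75]}'
python3 -m handwheel '{"travel":[[0,0,0],[0,0,0],[0,0,0],[0,0,0],[0,0,0],[0,0,0],[0,0,0],[0,0,0]],"twist":[[0,0,8],[0,0,8],[0,0,7.5],[0,10,0],[0,10,0],[0,10,0],[0,10,0],[0,5,0]],"grip":[0.75,0.75,0.75,0.75,0.75,0.75,0.75,0.75]}'
python3 -c "
from h import *
print(telemetry.read_state()['joint_pos'])"
```

```text
clock: 1.95
position: [0.5264, -0.1038, 0.2317]
ee_rot: [3.141, -0.001, 0.34]
wrist_force: [0.3, -0.1, 0.5]
finger_gap: 0.0642
gripper_force: 0.0
clock: 2.95
position: [0.5186, -0.1055, 0.2507]
ee_rot: [-3.108, -0.671, -0.069]
wrist_force: [-0.3, -0.2, 1.2]
finger_gap: 0.064
gripper_force: 0.0
[ 7.98507214e-01  1.33799844e-03 -6.04639029e-01  2.27187939e+00
 -5.00227591e-01  2.32351852e-01 -9.83080782e-01]
```

```bash
python3 - <<'E'
from h import *
st=telemetry.read_state(); im=cams.get_image("wrist"); print(st["position"],st["ee_rot"])
K,E=cam("wrist",st); p=np.load("rack.npy")
cv2.imwrite("pics/w1.png",im[:,:,::-1])
print([(d["centre"],d["conf"]) for d in nets.search_frame("wrist","bottle_fallen")])
for x,y in [(.0101,-.0598),(.0056,-.0989),(-.0517,-.0494),(-.0564,-.0912)]:
    s,c=np.sin(p[2]),np.cos(p[2]); print(proj(K,E,[p[0]+c*x-s*y,p[1]+s*x+c*y,.054]).round())
E
```

```text
[ 0.5186309  -0.10553717  0.25074166] [-3.10776072 -0.67108435 -0.06888043]
[([333.0, 288.4], 0.95), ([402.3, 250.7], 0.6), ([257.0, 268.0], 0.48)]
[312. 251.]
[347. 251.]
[309. 307.]
[349. 307.]
```

View pics/w1.png

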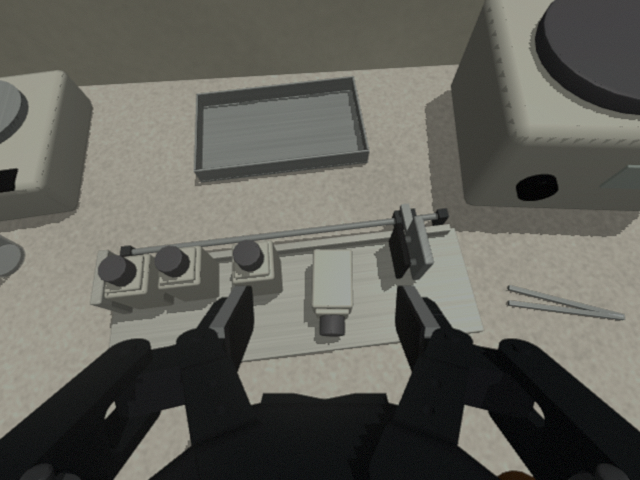

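```bash
cat > go.py <<'E'
import sys
from h import *
a=[float(v) for v in sys.argv[1:]]  # x y z tilt_deg yaw_rad : travel (mm) & twist (deg) in tool axes
st=telemetry.read_state(); R=Ro.from_euler("xyz",st["ee_rot"]); T=Ro.from_euler("xyz",[np.pi,-np.radians(a[3]),a[4]])
print("travel",(R.inv().apply(np.array(a[:3])-st["position"])*1e3).round(1),"twist",(R.inv()*T).as_rotvec(degrees=True).round(1),"j",st["joint_pos"].round(2))
E
python3 go.py .566 -.1115 .09 38 -.075; python3 go.py .580 -.112 .024 38 -.075
```

```text
travel [-62.7   4.2 155.7] twist [-1.9 -0.4 -0.1] j [ 0.81  0.   -0.61  2.27 -0.49  0.23 -0.99]
travel [-92.8   5.7 216.1] twist [-1.9 -0.4 -0.1] j [ 0.81  0.   -0.61  2.27 -0.49  0.23 -0.99]
```

```bash
python3 -m handwheel '{"travel":[[-16,1,39],[-16,1,39],[-16,1,39],[-15,1,39],[0,0,0]],"twist":[[-1.9,0,0],[0,0,0],[0,0,0],[0,0,0],[0,0,0]],"grip":[0.75,0.75,0.75,0.75,0.75]}'
python3 go.py .580 -.112 .024 38 -.075
```

```text
clock: 3.68
position: [0.5389, -0.1101, 0.1954]
ee_rot: [-3.07, -0.628, -0.081]
wrist_force: [0.2, 1.3, -0.2]
finger_gap: 0.0642
gripper_force: 0.0
travel [-67.5  10.2 162.6] twist [-3.9  2.  -0.3] j [-0.06  0.11  0.29  2.31 -1.01  0.21 -0.47]
```

```bash
python3 -m handwheel '{"travel":[[0,0,0],[-10,2,10],[-10,2,20],[-10,2,30],[-10,2,30],[0,0,0]],"twist":[[-3.5,-8,0],[0,0,0],[0,0,0],[0,0,0],[0,0,0],[0,0,0]],"grip":[0.75,0.75,0.75,0.75,0.75,0.75]}'
python3 go.py .577 -.112 .024 28 -.075
```

```text
clock: 4.42
position: [0.5607, -0.116, 0.1304]
ee_rot: [-3.062, -0.529, -0.074]
wrist_force: [-0.2, -0.5, 0.4]
finger_gap: 0.0639
gripper_force: 0.0
travel [-39.9   2.8 100. ] twist [-4.6 -2.3  0.1] j [ 0.1   0.27  0.12  2.25 -1.04  0.21 -0.43]
```

```bash
python3 -m handwheel '{"travel":[[0,0,0],[-12,1,25],[-10,1,25],[0,0,0],[0,0,0]],"twist":[[-4,-4,0],[0,0,0],[0,0,0],[0,0,0],[0,0,0]],"grip":[0.75,0.75,0.75,0.75,0.75]}'
python3 go.py .577 -.112 .024 25 -.075
```

```text
clock: 5.05
position: [0.5677, -0.118, 0.0885]
ee_rot: [-3.105, -0.456, -0.07]
wrist_force: [-0.0, -0.5, -0.4]
finger_gap: 0.064
gripper_force: 0.0
travel [-20.4  -4.4  62. ] twist [-2.2 -1.1  0.3] j [-0.05  0.37  0.27  2.22 -1.04  0.21 -0.46]
```

```bash
python3 -m handwheel '{"travel":[[-8,-2,22],[-8,-2,22],[-4,0,18],[0,0,0],[0,0,0]],"twist":[[-2,-1,0],[0,0,0],[0,0,0],[0,0,0],[0,0,0]],"grip":[0.75,0.75,0.75,0.75,0.75]}'
python3 go.py .577 -.112 .024 25 -.075
python3 - <<'E'
from h import *
st=telemetry.read_state(); im=cams.get_image("wrist")
cv2.imwrite("pics/w2.png",im[120:480,100:540,::-1])
E
```

```text
clock: 5.68
position: [0.5848, -0.118, 0.0453]
ee_rot: [-3.134, -0.396, -0.07]
wrist_force: [0.7, -0.3, -0.5]
finger_gap: 0.0641
gripper_force: 0.0
travel [-15.8  -5.3  16.6] twist [-0.6  2.3  0.2] j [-0.11  0.48  0.32  2.18 -1.04  0.21 -0.5 ]
```

View pics/w2.png

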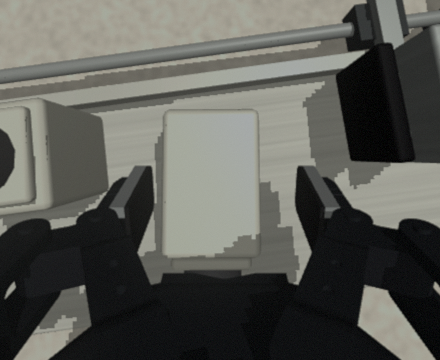

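```bash
python3 -m handwheel '{"travel":[[-9,-3,6],[-10,-3,10],[0,0,4],[0,0,0],[0,0,0],[0,0,0]],"twist":[[0,0,0],[0,0,0],[0,0,0],[0,0,0],[0,0,0],[0,0,0]],"grip":[0.75,0.75,0.75,0.75,0.75,0.75]}'
python3 go.py .575 -.112 .023 22 -.075
```

```text
clock: 6.48
position: [0.5812, -0.1124, 0.0319]
ee_rot: [-3.131, -0.373, -0.069]
wrist_force: [-0.4, -0.2, 0.0]
finger_gap: 0.0637
gripper_force: 0.0
travel [-9.   0.1  6. ] twist [-0.8  0.6  0.3] j [-0.11  0.5   0.31  2.17 -1.04  0.21 -0.5 ]
```

```bash
python3 -m handwheel '{"travel":[[-6,0,6],[-5,0,4],[0,0,0],[0,0,0],[0,0,0],[0,0,0],[0,0,0],[0,0,0],[0,0,0]],"twist":[[0,-4,0],[0,0,0],[0,0,0],[0,0,0],[0,0,0],[0,0,0],[0,0,0],[0,0,0],[0,0,0]],"grip":[0.75,0.75,0.75,0,0,0,0,0,0]}'
python3 go.py .57 -.112 .13 -45 -.075
```

```text
clock: 7.6
position: [0.5739, -0.1121, 0.0189]
ee_rot: [-3.131, -0.303, -0.068]
wrist_force: [-3.6, -0.1, 5.9]
finger_gap: 0.0436
gripper_force: 61.4
travel [  29.4   -1.  -107.2] twist [ -0.5 -62.4   0.7] j [-0.19  0.54  0.42  2.15 -0.96  0.3  -0.59]
```

```bash
python3 -m handwheel '{"travel":[[10,0,-35],[10,0,-35],[10,0,-35],[0,0,0],[0,0,0],[0,0,0],[0,0,0],[0,0,0],[0,0,0],[0,0,0]],"twist":[[0,0,0],[0,0,0],[0,0,0],[0,-10,0],[0,-10,0],[0,-10,0],[0,-10,0],[0,-10,0],[0,-8,0],[0,0,0]],"grip":[0,0,0,0,0,0,0,0,0,0]}'
python3 go.py .60 -.112 .13 -50 .07
```

```text
clock: 8.85
position: [0.5719, -0.1122, 0.1243]
ee_rot: [-3.128, 0.712, -0.054]
wrist_force: [0.6, 0.3, -1.0]
finger_gap: 0.0435
gripper_force: 61.4
travel [ 17.5  -2.  -22.6] twist [-5.8 -9.2 -4.9] j [-0.31  0.93  0.77  1.41 -0.36  1.71 -1.11]
```

```bash
python3 -m handwheel '{"travel":[[0,0,0],[0,0,0],[0,0,0],[0,0,0]],"twist":[[-3,-8,-2.5],[-3,-8,-2.5],[0,-4,0],[0,0,0]],"grip":[0,0,0,0]}'
python3 go.py .60 -.112 .13 -60 .07
python3 - <<'E'
from h import *
im=cams.get_image("scene"); cv2.imwrite("pics/s1.png",cv2.resize(im[200:380,160:400,::-1],None,fx=3,fy=3))
E
```

```text
clock: 9.35
position: [0.571, -0.1126, 0.1271]
ee_rot: [-3.123, 1.056, 0.088]
wrist_force: [1.4, -0.3, -0.8]
finger_gap: 0.0428
gripper_force: 61.5
travel [ 11.8   1.5 -26.6] twist [-0.2  0.5  0.5] j [-0.24  1.06  0.6   1.23 -0.14  1.98 -1.09]
```

View pics/s1.png

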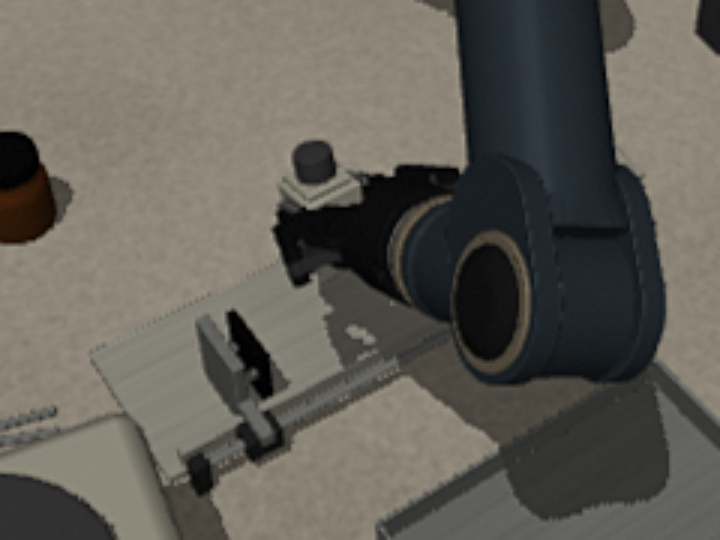

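The bottle hangs about 12° from upright, with the gripper tilted back over the rail. Before lowering it I check where the guide rod is.

```bash
python3 - <<'E'
from h import *
p=np.load("rack.npy"); R=np.array([[np.cos(p[2]),np.sin(p[2])],[-np.sin(p[2]),np.cos(p[2])]])
st=dict(position=[.5186309,-.10553717,.25074166],ee_rot=[-3.10776072,-.67108435,-.06888043])
A=cam("top");B=cam("wrist",st)
for z in (.02,.03,.04,.05,.06):
    print(z,[(R@(pt(*A,(270+u/4.4,180+v/4.4),z)[:2]-p[:2])).round(4).tolist() for u,v in ((200,64),(550,39))],[(R@(pt(*B,uv,z)[:2]-p[:2])).round(4).tolist() for uv in ((200,241),(350,227))])
E
python3 go.py .580 -.113 .075 -60 .0714;python3 go.py .580 -.113 .054 -60 .0714
```

```text
0.02 [[0.0509, 0.0836], [0.049, -0.1349]] [[0.0535, 0.0788], [0.0481, -0.1106]]
0.03 [[0.0478, 0.0837], [0.046, -0.1334]] [[0.0489, 0.0751], [0.0437, -0.1095]]
0.04 [[0.0448, 0.0839], [0.043, -0.1319]] [[0.0444, 0.0713], [0.0393, -0.1084]]
0.05 [[0.0418, 0.084], [0.04, -0.1303]] [[0.0399, 0.0675], [0.0349, -0.1073]]
0.06 [[0.0388, 0.0841], [0.037, -0.1288]] [[0.0354, 0.0637], [0.0305, -0.1061]]
travel [50.8  0.9 18.5] twist [-0.3  0.5  0.3] j [-0.24  1.06  0.61  1.23 -0.14  1.98 -1.09]
travel [69.   1.  28.8] twist [-0.3  0.5  0.3] j [-0.24  1.06  0.61  1.23 -0.14  1.98 -1.09]
```

```bash
python3 -m handwheel '{"travel":[[25,0,9],[25,0,9],[5,0,3],[5,0,3],[0,0,0]],"twist":[[0,0,0],[0,0,0],[0,0,0],[0,0,0],[0,0,0]],"grip":[0,0,0,0,0]}'
python3 go.py .580 -.113 .050 -60 .0714
```

```text
clock: 10.02
position: [0.5798, -0.1118, 0.0636]
ee_rot: [-3.129, 1.058, 0.082]
wrist_force: [0.1, -0.4, -0.4]
finger_gap: 0.0433
gripper_force: 61.5
travel [11.9  1.3  6.5] twist [-0.2  0.6  0.3] j [-0.22  1.14  0.58  1.2  -0.18  1.93 -1.11]
```

```bash
python3 -m handwheel '{"travel":[[4,0,2],[4,0,2],[2,0,1],[0,0,0]],"twist":[[0,0,0],[0,0,0],[0,0,0],[0,0,0]],"grip":[0,0,0,0]}'
python3 -m handwheel '{"travel":[[2,0,1],[0,0,0]],"twist":[[0,0,0],[0,0,0]],"grip":[0,0]}'
```

```text
clock: 10.52
position: [0.5806, -0.1116, 0.0544]
ee_rot: [-3.13, 1.059, 0.081]
wrist_force: [0.5, 1.1, 5.7]
finger_gap: 0.0434
gripper_force: 62.0
clock: 10.78
position: [0.5807, -0.1116, 0.0543]
ee_rot: [-3.131, 1.061, 0.079]
wrist_force: [0.9, 2.0, 12.3]
finger_gap: 0.0431
gripper_force: 62.4
```

```bash
python3 -m handwheel '{"travel":[[3,0,0],[3,0,1],[0,0,0],[0,0,0]],"twist":[[0,-3,0],[0,-2,0],[0,0,0],[0,0,0]],"grip":[0,0,0,0]}'
python3 go.py .580 -.113 .050 -66 .0714
```

```text
clock: 11.28
position: [0.5861, -0.1116, 0.0499]
ee_rot: [-3.136, 1.124, 0.084]
wrist_force: [17.6, 4.8, 29.2]
finger_gap: 0.0432
gripper_force: 65.7
travel [-2.8  1.   5.6] twist [ 0.3 -1.6  0.3] j [-0.14  1.17  0.41  1.14 -0.08  1.99 -1.22]
```

```bash
python3 -m handwheel '{"travel":[[0,0,0],[0,0,0],[0,0,0],[0,0,0],[0,0,0],[0,0,0]],"twist":[[0,0,0],[0,0,0],[0,0,0],[0,0,0],[0,0,0],[0,0,0]],"grip":[0.65,0.65,0.65,0.65,0.65,0.65]}'
python3 - <<'E'
from h import *
im=cams.get_image("scene"); cv2.imwrite("pics/s2.png",cv2.resize(im[200:380,160:400,::-1],None,fx=3,fy=3))
E
```

```text
clock: 12.02
position: [0.5794, -0.1115, 0.043]
ee_rot: [-3.127, 1.142, 0.086]
wrist_force: [-0.5, 0.3, -1.2]
finger_gap: 0.0559
gripper_force: 0.0
```

View pics/s2.png

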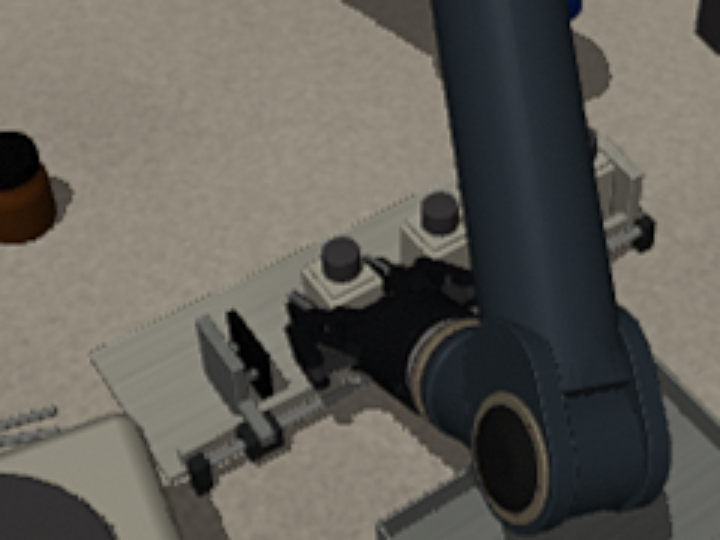

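```bash
python3 -m handwheel '{"travel":[[0,0,-20],[0,0,-35],[0,0,-40],[-30,0,-20],[-40,0,-20],[-40,0,0],[-20,0,0]],"twist":[[0,0,0],[0,0,0],[0,0,0],[0,8,0],[0,10,0],[0,10,0],[0,10,0]],"grip":[0.65,0.65,0.65,0.65,0.65,0.65,0.65]}'
python3 go.py .46 .28 .25 0 0
python3 - <<'E'
from h import *
p=np.load("rack.npy"); R=np.array([[np.cos(p[2]),np.sin(p[2])],[-np.sin(p[2]),np.cos(p[2])]])
im=cams.get_image("top"); cv2.imwrite("pics/t2.png",im[:,:,::-1])
K,E=cam("top")
for n in("bottle_fallen","spacer"):
  for d in nets.search_frame("top",n): w=pt(K,E,d["centre"],.07); print(n,d,w.round(3),(R@(w[:2]-p[:2])).round(3))
E
```

```text
clock: 12.95
position: [0.5913, -0.0939, 0.2448]
ee_rot: [3.079, 0.193, 0.104]
wrist_force: [-0.1, 0.2, 1.6]
finger_gap: 0.0556
gripper_force: 0.0
travel [ -91.2 -385.5  -11.5] twist [ 4.1 10.9  6.3] j [-0.52  0.53  0.84  1.62 -0.26  1.32 -1.1 ]
bottle_fallen {'centre': [376.3, 204.8], 'conf': 0.74} [ 0.601 -0.107  0.07 ] [-0.006 -0.073]
spacer {'centre': [202.7, 258.6], 'conf': 0.8} [0.461 0.347 0.07 ] [-0.112  0.389]
```

```bash
python3 -m handwheel '{"travel":[[0,0,0],[-13,-48,0],[-13,-48,0],[-13,-48,0],[-13,-48,0],[-13,-48,0],[-13,-48,0],[-13,-48,0],[-13,-48,0],[-13,-48,0]],"twist":[[4,10.6,6],[0,0,0],[0,0,0],[0,0,0],[0,0,0],[0,0,0],[0,0,0],[0,0,0],[0,0,0],[0,0,0]],"grip":[0.65,0.65,0.65,0.65,0.65,0.65,0.65,0.65,0.65,0.65]}'
python3 - <<'E'
from h import *
st=telemetry.read_state(); im=cams.get_image("wrist"); print(st["position"].tolist(),st["ee_rot"].tolist(),st["joint_pos"].round(2))
cv2.imwrite("pics/w3.png",im[:,:,::-1]); print(nets.search_frame("wrist","spacer"))
E
```

```text
clock: 14.35
position: [0.4652, 0.3391, 0.2411]
ee_rot: [3.127, 0.044, 0.023]
wrist_force: [0.6, 0.3, 0.4]
finger_gap: 0.0556
gripper_force: 0.0
[0.46523030152266975, 0.3391476320517121, 0.24106061870779225] [3.1267965998686975, 0.04392673392035684, 0.022804465971465016] [-1.28  0.39  0.78  1.77 -0.31  1.16 -1.95]
[{'centre': [314.3, 204.4], 'conf': 0.87}]
```

View pics/w3.png

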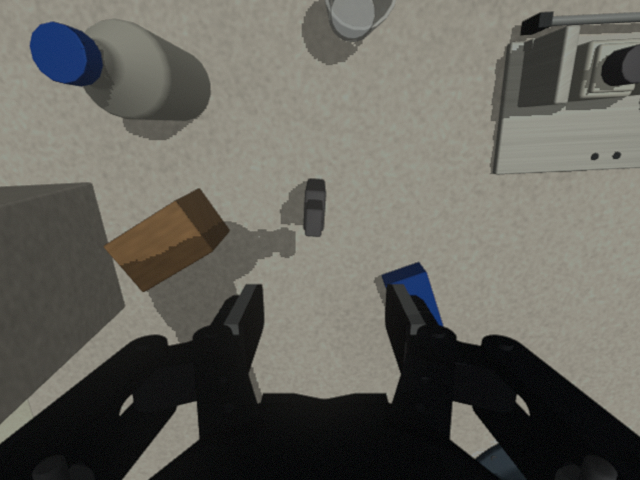

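```bash
python3 - <<'E'
from h import *
im=cv2.imread("pics/w3.png")[165:255,270:370]
cv2.imwrite("pics/w3c.png",cv2.convertScaleAbs(cv2.resize(im,None,fx=6,fy=6,interpolation=cv2.INTER_CUBIC),alpha=1.8))
E
```

```text
(no output)
```

View pics/w3c.png

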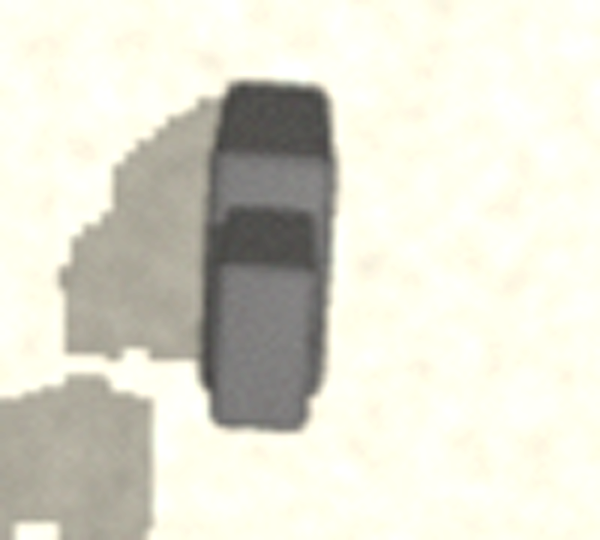

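```bash
cat >> h.py <<'E'
def rk(w):
    p=np.load("rack.npy"); R=np.array([[np.cos(p[2]),np.sin(p[2])],[-np.sin(p[2]),np.cos(p[2])]]); return R@(np.array(w)[:2]-p[:2])
def wr(x,y):
    p=np.load("rack.npy"); s,c=np.sin(p[2]),np.cos(p[2]); return np.array([p[0]+c*x-s*y,p[1]+s*x+c*y])
E
python3 - <<'E'
from h import *
st=dict(position=[0.4652303, 0.33914763, 0.24106062],ee_rot=[3.12679660, 0.04392673, 0.02280447])
K,E=cam("wrist",st)
c=[pt(K,E,(270+u/6,165+v/6),.115) for u,v in((218,265),(315,268),(307,428),(212,425))]
c=np.array(c);print(c.round(4),c.mean(0).round(4)); d=(c[0]+c[1]-c[2]-c[3]); print("yaw",np.arctan2(d[1],d[0]),np.linalg.norm(d)/2,np.linalg.norm(c[0]-c[1]))
b=np.array([pt(K,E,(270+u/6,165+v/6),.076) for u,v in((215,155),(330,157),(322,385),(203,380))]);print("block",b.round(4),b.mean(0))
E
```

```text
[[0.4775 0.3513 0.115 ]
 [0.4774 0.3381 0.115 ]
 [0.4545 0.3387 0.115 ]
 [0.4547 0.3519 0.115 ]] [0.466 0.345 0.115]
yaw -0.02726059649540731 0.022882151273166552 0.013151911544396497
block [[0.4852 0.3532 0.076 ]
 [0.4852 0.3356 0.076 ]
 [0.4488 0.336  0.076 ]
 [0.4492 0.3548 0.076 ]] [0.46709152 0.3448866  0.076     ]
```

```bash
python3 -m handwheel '{"travel":[[0,0,0],[0,0,0],[0,0,0],[0,0,0],[0,0,0],[0,0,0],[0,0,0],[0,0,0],[0,0,0],[0,0,0]],"twist":[[0,2,-10],[0,0,-10],[0,0,-10],[0,0,-10],[0,0,-10],[0,0,-10],[0,0,-10],[0,0,-10],[0,0,-7],[0,0,0]],"grip":[0.65,0.65,0.65,0.65,0.65,0.65,0.65,0.65,0.65,0.65]}'
python3 go.py .466 .345 .084 0 1.54
```

```text
clock: 15.7
position: [0.4659, 0.3365, 0.2408]
ee_rot: [-3.132, 0.012, 1.539]
wrist_force: [0.4, -1.3, -0.0]
finger_gap: 0.0555
gripper_force: 0.0
travel [ 10.4   1.3 156.7] twist [-0.5  0.7 -0.1] j [-1.06  0.32  0.46  1.78 -0.15  1.1  -0.58]
```

```bash
python3 -m handwheel '{"travel":[[10,1,30],[0,0,40],[0,0,30],[0,0,10],[0,0,0]],"twist":[[0,0.7,0],[0,0,0],[0,0,0],[0,0,0],[0,0,0]],"grip":[0.65,0.65,0.65,0.65,0.65]}'
python3 go.py .466 .345 .084 0 1.54
python3 - <<'E'
from h import *
im=cams.get_image("wrist"); cv2.imwrite("pics/w4.png",im[:,:,::-1])
E
```

```text
clock: 16.32
position: [0.4657, 0.3458, 0.1307]
ee_rot: [-3.132, 0.0, 1.539]
wrist_force: [-0.6, -0.1, 1.2]
finger_gap: 0.0557
gripper_force: 0.0
travel [-0.8  0.8 46.7] twist [-0.5  0.  -0.1] j [-1.03  0.45  0.42  1.88 -0.24  0.87 -0.52]
```

View pics/w4.png

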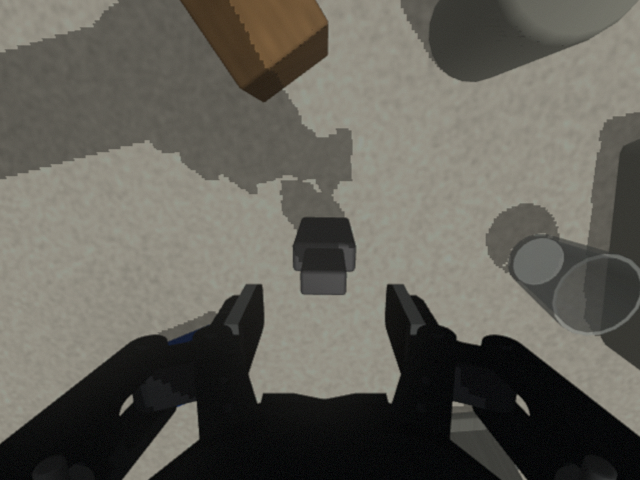

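The lug is centred between the fingers (324 vs 323). I descend and close.

```bash
python3 -m handwheel '{"travel":[[0,0,25],[0,0,15],[0,0,6],[0,0,0],[0,0,0],[0,0,0],[0,0,0],[0,0,0],[0,0,0]],"twist":[[0,0,0],[0,0,0],[0,0,0],[0,0,0],[0,0,0],[0,0,0],[0,0,0],[0,0,0],[0,0,0]],"grip":[0.65,0.65,0.65,0.65,0,0,0,0,0]}'
python3 -m handwheel '{"travel":[[0,0,-35],[0,0,-50],[0,0,-40],[0,0,0]],"twist":[[0,0,0],[0,0,0],[0,0,0],[0,0,0]],"grip":[0,0,0,0]}'
python3 - <<'E'
from h import *
im=cams.get_image("scene"); print(nets.search_frame("scene","spacer"))
im=cams.get_image("top"); print(nets.search_frame("top","spacer")[:2])
K,E=cam("top")
for n in("bottle_near","bottle_mid"):
  for d in nets.search_frame("top",n): print(n,d["centre"],d["conf"],rk(pt(K,E,d["centre"],.08)).round(3))
print(wr(0,.0444))
E
```

```text
clock: 17.5
position: [0.4655, 0.3461, 0.0856]
ee_rot: [-3.133, -0.002, 1.54]
wrist_force: [-0.9, -0.3, 6.6]
finger_gap: 0.0226
gripper_force: 59.4
clock: 18.0
position: [0.4676, 0.3464, 0.2127]
ee_rot: [-3.137, -0.005, 1.54]
wrist_force: [0.4, -0.2, -1.0]
finger_gap: 0.023
gripper_force: 59.2
[{'centre': [406.4, 166.0], 'conf': 0.85}, {'centre': [165.5, 262.9], 'conf': 0.3}]
[{'centre': [343.2, 209.2], 'conf': 0.73}, {'centre': [199.1, 248.1], 'conf': 0.44}]
bottle_near [343.9, 205.5] 0.62 [-0.003  0.012]
bottle_mid [321.9, 210.0] 0.56 [-0.011  0.071]
[0.59787058 0.01117841]
```

```bash
python3 -m handwheel '{"travel":[[0,0,-14],[-48,18,0],[-48,18,0],[-48,18,0],[-48,18,0],[-48,18,0],[-48,18,0],[-48,18,0],[0,0,0],[0,0,0]],"twist":[[0,0,0],[0,0,0],[0,0,0],[0,0,0],[0,0,0],[0,0,0],[0,0,0],[0,0,0],[0,0,-5.8],[0,0,0]],"grip":[0,0,0,0,0,0,0,0,0,0]}'
python3 go.py .598 .0112 .225 0 1.642
python3 - <<'E'
from h import *
st=telemetry.read_state(); im=cams.get_image("wrist"); print(st["position"].tolist(),st["ee_rot"].tolist())
cv2.imwrite("pics/w5.png",cv2.resize(im[120:420,140:500,::-1],None,fx=2,fy=2))
E
```

```text
clock: 19.55
position: [0.582, 0.0053, 0.2229]
ee_rot: [-3.133, -0.002, 1.639]
wrist_force: [0.3, 0.9, 0.0]
finger_gap: 0.0231
gripper_force: 59.1
travel [ 4.8 16.3 -2.2] twist [-0.5 -0.1 -0.2] j [-0.51  0.36  0.56  1.79 -0.22  1.06  0.2 ]
[0.5820422049152943, 0.005340917629336726, 0.2228866008288723] [-3.1327665298658074, -0.0018042308227979031, 1.6389625858895833]
```

View pics/w5.png

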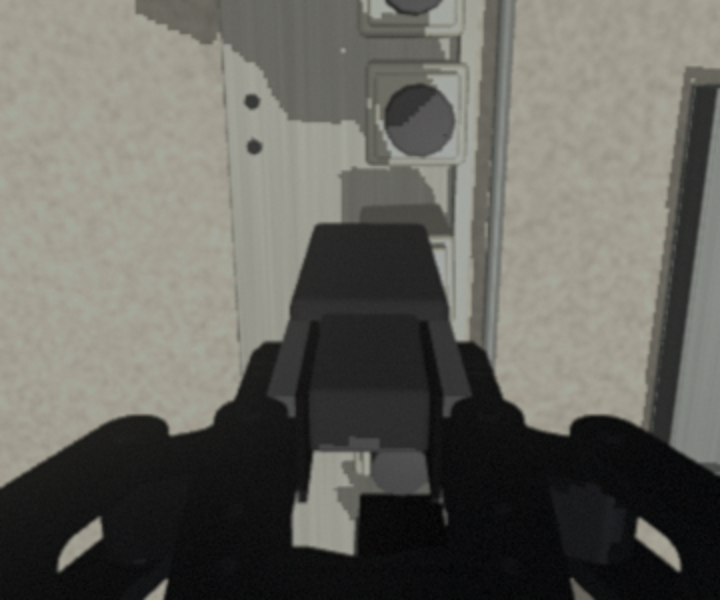

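```bash
python3 - <<'E'
from h import *
st=dict(position=[0.5820422049152943, 0.005340917629336726, 0.2228866008288723],ee_rot=[-3.1327665298658074, -0.0018042308227979031, 1.6389625858895833])
K,E=cam("wrist",st)
for n,uv,z in(("midcap",(420,120),.102),("mid face -y",(415,164),.073),("mid face +y",(420,62),.073),("mid x-",(367,115),.073),("mid x+",(467,115),.073),("near face +y",(440,234),.073),("near cap",(400,470),.102)):
    w=pt(K,E,(140+uv[0]/2,120+uv[1]/2),z); print(n,w.round(4),rk(w).round(4))
E
```

```text
midcap [0.5993 0.0473 0.102 ] [0.004  0.0804]
mid face -y [0.601 0.025 0.073] [0.0041 0.058 ]
mid face +y [0.5993 0.0685 0.073 ] [0.0055 0.1015]
mid x- [0.5784 0.0448 0.073 ] [-0.017   0.0794]
mid x+ [0.6215 0.0479 0.073 ] [0.0262 0.0793]
near face +y [ 0.6152 -0.0062  0.073 ] [0.016  0.0258]
near cap [ 0.6045 -0.1107  0.102 ] [-0.0021 -0.0777]
```

```bash
python3 - <<'E'
from h import *
st=dict(position=[0.5820422049152943, 0.005340917629336726, 0.2228866008288723],ee_rot=[-3.1327665298658074, -0.0018042308227979031, 1.6389625858895833])
K,E=cam("wrist",st)
R=Ro.from_euler("xyz",st["ee_rot"])
for uv,z in(((316,226),.1373),((428,226),.1373),((292,306),.2133),((447,306),.2133),((320,318),.2133),((420,318),.2133)):
    w=pt(K,E,(140+uv[0]/2,120+uv[1]/2),z); print(w.round(4),(R.inv().apply(w-st["position"])*1e3).round(1))
E
python3 go.py .6010 .009 .20 0 1.642
```

```text
[0.5633 0.0114 0.1373] [  7.2 -17.6  85.8]
[0.6028 0.0143 0.1373] [ 7.3 22.  85.4]
[0.5637 0.0119 0.2133] [  7.8 -17.8   9.8]
[0.6015 0.0146 0.2133] [ 7.9 20.1  9.4]
[0.5707 0.0092 0.2133] [  4.6 -11.    9.7]
[0.5952 0.011  0.2133] [ 4.7 13.6  9.5]
travel [ 1.4 19.4 22.6] twist [-0.5 -0.1 -0.1] j [-0.51  0.36  0.56  1.79 -0.22  1.06  0.2 ]
```

```bash
python3 -m handwheel '{"travel":[[4,18,0],[0,0,0],[0,0,20],[0,0,18],[0,0,0],[0,0,0]],"twist":[[-0.5,0,0],[0,0,0],[0,0,0],[0,0,0],[0,0,0],[0,0,0]],"grip":[0,0,0,0,0,0]}'
python3 go.py .5995 .0115 .096 0 1.642
python3 - <<'E'
from h import *
st=telemetry.read_state(); im=cams.get_image("wrist"); print(st["position"].tolist(),st["ee_rot"].tolist())
cv2.imwrite("pics/w6.png",cv2.resize(im[100:400,140:500,::-1],None,fx=2,fy=2))
E
```

```text
clock: 20.35
position: [0.5997, 0.0111, 0.1846]
ee_rot: [-3.142, -0.001, 1.641]
wrist_force: [-0.4, -0.3, -0.4]
finger_gap: 0.023
gripper_force: 59.1
travel [ 0.3 -0.2 88.6] twist [-0.  -0.1 -0.1] j [-0.49  0.42  0.54  1.8  -0.26  0.99  0.22]
[0.599738980409022, 0.011057490822560556, 0.18458521483467896] [-3.141576070243666, -0.0012496677856297378, 1.6410241221531137]
```

View pics/w6.png

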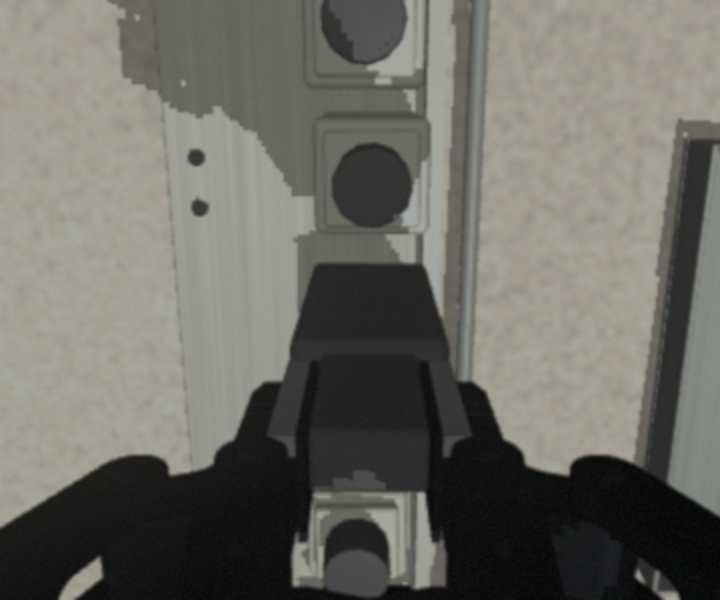

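I have now viewed 12 pictures, two over the limit of 10, so I will view no more. In this last one the spacer (columns 316–428) lines up with bottle_mid (316–430). From here I use numbers only.

```bash
python3 - <<'E'
from h import *
st=dict(position=[0.599738980409022, 0.011057490822560556, 0.18458521483467896],ee_rot=[-3.141576070243666, -0.0012496677856297378, 1.6410241221531137])
K,E=cam("wrist",st)
for n,uv,z in(("spacer +y bottom",(370,265),.099),("mid -y",(373,234),.073),("mid +y",(373,114),.073),("mid cap",(372,185),.102),("end -y",(365,86),.073)):
    w=pt(K,E,(140+uv[0]/2,100+uv[1]/2),z); print(n,w.round(4),rk(w).round(4))
E
```

```text
spacer +y bottom [0.6007 0.0189 0.099 ] [0.0034 0.0519]
mid -y [0.6016 0.0244 0.073 ] [0.0046 0.0573]
mid +y [0.5983 0.0696 0.073 ] [0.0046 0.1027]
mid cap [0.5993 0.0476 0.102 ] [0.004  0.0807]
end -y [0.5946 0.0793 0.073 ] [0.0016 0.1126]
```

```bash
python3 -m handwheel '{"travel":[[0,0,10],[0,0,10],[0,0,10],[0,0,10],[0,0,0]],"twist":[[0,0,0],[0,0,0],[0,0,0],[0,0,0],[0,0,0]],"grip":[0,0,0,0,0]}'
python3 -m handwheel '{"travel":[[0,0,10],[0,0,10],[0,0,10],[0,0,8],[0,0,0]],"twist":[[0,0,0],[0,0,0],[0,0,0],[0,0,0],[0,0,0]],"grip":[0,0,0,0,0]}'
python3 go.py .5995 .0115 .0955 0 1.642
```

```text
clock: 21.02
position: [0.5987, 0.0112, 0.1431]
ee_rot: [-3.139, -0.001, 1.641]
wrist_force: [-0.5, -0.3, -1.0]
finger_gap: 0.0231
gripper_force: 59.1
clock: 21.65
position: [0.5988, 0.0113, 0.1054]
ee_rot: [-3.14, -0.001, 1.641]
wrist_force: [0.2, -0.0, -0.7]
finger_gap: 0.0233
gripper_force: 59.1
travel [0.2 0.7 9.9] twist [-0.1 -0.1 -0. ] j [-0.45  0.52  0.5   1.86 -0.32  0.84  0.28]
```

```bash
python3 -m handwheel '{"travel":[[0,0,5],[0,0,3],[0,0,2],[0,0,0]],"twist":[[0,0,0],[0,0,0],[0,0,0],[0,0,0]],"grip":[0,0,0,0]}'
```

```text
clock: 22.15
position: [0.5993, 0.0113, 0.0962]
ee_rot: [-3.141, -0.001, 1.641]
wrist_force: [-0.0, -0.3, -1.2]
finger_gap: 0.0231
gripper_force: 59.1
```

```bash
python3 -m handwheel '{"travel":[[0,0,1],[0,0,0.5],[0,0,0],[0,0,0]],"twist":[[0,0,0],[0,0,0],[0,0,0],[0,0,0]],"grip":[0,0,0,0]}'; python3 -m handwheel '{"travel":[[0,0,0.5],[0,0,0]],"twist":[[0,0,0],[0,0,0]],"grip":[0,0]}'
```

```text
clock: 22.65
position: [0.5997, 0.0112, 0.0956]
ee_rot: [3.141, -0.002, 1.641]
wrist_force: [-0.7, -0.7, 4.9]
finger_gap: 0.0231
gripper_force: 60.0
clock: 22.9
position: [0.5997, 0.0112, 0.0956]
ee_rot: [3.141, -0.002, 1.641]
wrist_force: [-1.4, 0.2, 8.1]
finger_gap: 0.023
gripper_force: 60.5
```

```bash
python3 -m handwheel '{"travel":[[0,0,-0.5],[0,0,0],[0,0,0],[0,0,0],[0,0,-20],[0,0,-40],[0,0,-50],[0,0,-20],[0,0,0]],"twist":[[0,0,0],[0,0,0],[0,0,0],[0,0,0],[0,0,0],[0,0,0],[0,0,0],[0,0,0],[0,0,0]],"grip":[0.5,0.5,0.5,0.5,0.5,0.5,0.5,0.5,0.5]}'
python3 go.py .6163 -.255 .225 0 1.642
```

```text
clock: 24.02
position: [0.6007, 0.0108, 0.2277]
ee_rot: [3.137, -0.002, 1.641]
wrist_force: [-0.7, 0.2, -0.7]
finger_gap: 0.0425
gripper_force: 0.0
travel [-266.3   -3.1    2.2] twist [ 0.3 -0.1 -0.1] j [-0.51  0.38  0.56  1.75 -0.23  1.07  0.2 ]
```

```bash
python3 -m handwheel '{"travel":[[-45,0,0],[-45,0,0],[-45,0,0],[-45,0,0],[-45,0,0],[-40,0,0],[0,0,0],[0,0,0]],"twist":[[0,0,0],[0,0,0],[0,0,0],[0,0,0],[0,0,0],[0,0,0],[0,0,0],[0,0,0]],"grip":[0,0,0,0,0,0,0,0]}'
python3 go.py .6163 -.252 .042 0 1.642
python3 - <<'E'
from h import *
st=telemetry.read_state()
for c in("top","scene","wrist"):
  im=cams.get_image(c); cv2.imwrite(f"pics/{c}9.png",im[:,:,::-1]); K,E=cam(c,st)
  for n,z in(("bottle_end",.07),("spacer",.1),("plate",.05)):
    print(c,n,[(d["centre"],round(d["conf"],2),rk(pt(K,E,d["centre"],z)).round(3).tolist()) for d in nets.search_frame(c,n)])
E
```

```text
clock: 25.02
position: [0.6177, -0.2523, 0.2233]
ee_rot: [-3.139, -0.003, 1.641]
wrist_force: [0.2, 0.5, 0.7]
finger_gap: 0.0001
gripper_force: 0.0
travel [-1.000e-01 -1.000e+00  1.813e+02] twist [-0.1 -0.2 -0. ] j [-0.08  0.51  0.59  1.59 -0.31  1.14  0.66]
top bottle_end [([297.2, 212.8], 0.86, [-0.01, 0.136])]
top spacer [([329.1, 207.7], 0.57, [-0.011, 0.052]), ([248.3, 307.2], 0.44, [-0.251, 0.275])]
top plate [([407.8, 185.8], 0.62, [0.046, -0.166]), ([146.8, 274.5], 0.52, [-0.139, 0.54]), ([327.1, 207.8], 0.41, [0.003, 0.056])]
scene bottle_end [([352.9, 257.3], 0.88, [0.009, 0.131]), ([336.5, 198.6], 0.37, [-0.188, 0.23])]
scene spacer [([322.7, 272.9], 0.92, [0.032, 0.027]), ([255.8, 313.1], 0.65, [0.046, -0.147])]
scene plate [([240.6, 325.2], 0.73, [0.019, -0.172]), ([163.9, 259.6], 0.44, [-0.25, -0.228])]
wrist bottle_end []
wrist spacer []
wrist plate [([337.7, 168.1], 0.8, [0.014, -0.174])]
```

```bash
python3 -m handwheel '{"travel":[[0,0,50],[0,0,50],[0,0,40],[0,0,28],[0,0,13],[0,0,0]],"twist":[[0,0,0],[0,0,0],[0,0,0],[0,0,0],[0,0,0],[0,0,0]],"grip":[0,0,0,0,0,0]}'
python3 -m handwheel '{"travel":[[6,0,0],[6,0,0],[5,0,0],[5,0,0],[0,0,0]],"twist":[[0,0,0],[0,0,0],[0,0,0],[0,0,0],[0,0,0]],"grip":[0,0,0,0,0]}'
python3 go.py .6070 -.1225 .042 0 1.642
```

```text
clock: 26.38
position: [0.6178, -0.253, 0.043]
ee_rot: [-3.14, -0.002, 1.641]
wrist_force: [0.3, -0.2, 1.3]
finger_gap: -0.0001
gripper_force: 0.0
clock: 27.0
position: [0.6165, -0.2303, 0.0435]
ee_rot: [-3.141, -0.002, 1.642]
wrist_force: [-0.4, 0.5, -0.7]
finger_gap: -0.0005
gripper_force: 0.0
travel [108.2  -1.8   1.7] twist [-0.  -0.1  0. ] j [-0.05  0.69  0.49  1.75 -0.43  0.81  0.73]
```

```bash
python3 -m handwheel '{"travel":[[4,0,0],[4,0,0],[4,0,0],[4,0,0],[4,0,0],[4,0,0],[4,0,0],[4,0,0],[4,0,0],[0,0,0]],"twist":[[0,0,0],[0,0,0],[0,0,0],[0,0,0],[0,0,0],[0,0,0],[0,0,0],[0,0,0],[0,0,0],[0,0,0]],"grip":[0,0,0,0,0,0,0,0,0,0]}'
python3 -m handwheel '{"travel":[[4,0,0],[4,0,0],[4,0,0],[4,0,0],[4,0,0],[3,0,0],[3,0,0],[3,0,0],[3,0,0],[0,0,0]],"twist":[[0,0,0],[0,0,0],[0,0,0],[0,0,0],[0,0,0],[0,0,0],[0,0,0],[0,0,0],[0,0,0],[0,0,0]],"grip":[0,0,0,0,0,0,0,0,0,0]}'
python3 -c "
from h import *
print(rk(telemetry.read_state()['position']))"
```

```text
clock: 28.25
position: [0.6138, -0.1946, 0.0434]
ee_rot: [-3.141, -0.002, 1.642]
wrist_force: [-0.3, -2.6, -0.6]
finger_gap: 0.0001
gripper_force: 0.9
clock: 29.5
position: [0.6116, -0.1629, 0.0435]
ee_rot: [-3.141, -0.002, 1.642]
wrist_force: [-0.0, -3.1, -1.4]
finger_gap: -0.0002
gripper_force: 1.4
[ 0.00131726 -0.13017819]
```

```bash
python3 -m handwheel '{"travel":[[3,0,0],[3,0,0],[3,0,0],[3,0,0],[3,0,0],[3,0,0],[3,0,0],[3,0,0],[3,0,0],[0,0,0]],"twist":[[0,0,0],[0,0,0],[0,0,0],[0,0,0],[0,0,0],[0,0,0],[0,0,0],[0,0,0],[0,0,0],[0,0,0]],"grip":[0,0,0,0,0,0,0,0,0,0]}'
python3 -m handwheel '{"travel":[[3,0,0],[3,0,0],[3,0,0],[3,0,0],[3,0,0],[3,0,0],[0,0,0]],"twist":[[0,0,0],[0,0,0],[0,0,0],[0,0,0],[0,0,0],[0,0,0],[0,0,0]],"grip":[0,0,0,0,0,0,0]}'
python3 -c "
from h import *
print(rk(telemetry.read_state()['position']))"
```

```text
clock: 30.75
position: [0.6097, -0.1359, 0.0435]
ee_rot: [-3.141, -0.002, 1.642]
wrist_force: [0.2, -3.2, -2.8]
finger_gap: -0.0
gripper_force: 1.7
clock: 31.62
position: [0.6085, -0.1192, 0.0436]
ee_rot: [-3.141, 0.0, 1.641]
wrist_force: [1.4, -5.6, -4.1]
finger_gap: -0.0003
gripper_force: 2.9
[ 0.00133911 -0.08636068]
```

```bash
python3 -m handwheel '{"travel":[[2,0,0],[2,0,0],[2,0,0],[2,0,0],[2,0,0],[2,0,0],[0,0,0]],"twist":[[0,0,0],[0,0,0],[0,0,0],[0,0,0],[0,0,0],[0,0,0],[0,0,0]],"grip":[0,0,0,0,0,0,0]}'
python3 -m handwheel '{"travel":[[2,0,0],[2,0,0],[1,0,0],[0,0,0]],"twist":[[0,0,0],[0,0,0],[0,0,0],[0,0,0]],"grip":[0,0,0,0]}'
python3 -c "
from h import *
print(rk(telemetry.read_state()['position']))"
```

```text
clock: 32.5
position: [0.6077, -0.108, 0.0436]
ee_rot: [3.141, 0.001, 1.64]
wrist_force: [1.2, -7.2, -4.4]
finger_gap: -0.0001
gripper_force: 3.6
clock: 33.0
position: [0.6075, -0.1042, 0.0437]
ee_rot: [3.141, 0.003, 1.639]
wrist_force: [2.0, -9.6, -4.8]
finger_gap: -0.0001
gripper_force: 4.5
[ 0.0013777  -0.07135052]
```

```bash
python3 -m handwheel '{"travel":[[2,0,0],[2,0,0],[2,0,0],[0,0,0],[0,0,0]],"twist":[[0,0,0],[0,0,0],[0,0,0],[0,0,0],[0,0,0]],"grip":[0,0,0,0,0]}'
python3 -m handwheel '{"travel":[[2,0,0],[1,0,0],[0,0,0],[0,0,0]],"twist":[[0,0,0],[0,0,0],[0,0,0],[0,0,0]],"grip":[0,0,0,0]}'
python3 -c "
from h import *
print(rk(telemetry.read_state()['position']))"
```

```text
clock: 33.62
position: [0.6073, -0.1011, 0.0437]
ee_rot: [3.14, 0.006, 1.638]
wrist_force: [2.9, -13.4, -7.7]
finger_gap: 0.0003
gripper_force: 6.9
clock: 34.12
position: [0.6071, -0.0995, 0.0438]
ee_rot: [3.139, 0.008, 1.637]
wrist_force: [4.6, -17.0, -7.2]
finger_gap: 0.0003
gripper_force: 8.0
[ 0.00135341 -0.06668102]
```

```bash
python3 -m handwheel '{"travel":[[2,0,0],[2,0,0],[1,0,0],[0,0,0],[0,0,0]],"twist":[[0,0,0],[0,0,0],[0,0,0],[0,0,0],[0,0,0]],"grip":[0,0,0,0,0]}'
python3 - <<'E'
from h import *
print(rk(telemetry.read_state()['position']))
for c in("top","scene"):
  im=cams.get_image(c); cv2.imwrite(f"pics/{c}10.png",im[:,:,::-1]); K,E=cam(c)
  for n,z in(("bottle_end",.06),("bottle_near",.06),("bottle_fallen",.06),("spacer",.1),("plate",.05)):
    print(c,n,[(d["centre"],round(d["conf"],2),rk(pt(K,E,d["centre"],z)).round(3).tolist()) for d in nets.search_frame(c,n)])
# dark round caps in the top view
K,E=cam("top"); im=cv2.imread("pics/top10.png"); g=cv2.cvtColor(im,cv2.COLOR_BGR2GRAY)
for y in (.143,.099,.067,.035,-.009): print("exp",y,proj(K,E,np.append(wr(0.003,y),.102)).round(1))
n,l,s,ce=cv2.connectedComponentsWithStats((g[185:225,270:420]<75).astype(np.uint8))
for i in range(1,n):
  if s[i,4]>25: u=ce[i]+[270,185]; print("blob",s[i].tolist(),u.round(1),rk(pt(K,E,u,.102)).round(4))
E
```

```text
clock: 34.75
position: [0.607, -0.0969, 0.0438]
ee_rot: [3.138, 0.011, 1.635]
wrist_force: [4.9, -19.0, -10.0]
finger_gap: 0.0002
gripper_force: 10.0
[ 0.00135132 -0.06407378]
top bottle_end [([295.3, 214.2], 0.94, [-0.011, 0.142])]
top bottle_near [([327.5, 203.2], 0.44, [0.012, 0.054])]
top bottle_fallen []
top spacer [([221.5, 193.0], 0.61, [0.051, 0.328]), ([485.1, 229.3], 0.45, [-0.101, -0.34])]
top plate [([443.6, 297.6], 0.43, [-0.262, -0.224])]
scene bottle_end [([355.7, 255.7], 0.83, [0.001, 0.146]), ([330.5, 264.5], 0.3, [-0.009, 0.08])]
scene bottle_near [([314.1, 279.1], 0.66, [0.007, 0.022])]
scene bottle_fallen [([302.0, 283.1], 0.92, [0.002, -0.007])]
scene spacer [([331.2, 266.9], 0.74, [0.028, 0.053])]
scene plate [([294.6, 307.1], 0.78, [0.042, -0.053])]
exp 0.143 [293.6 204.9]
exp 0.099 [310.6 203.5]
exp 0.067 [322.9 202.6]
exp 0.035 [335.3 201.6]
exp -0.009 [352.2 200.2]
blob [13, 0, 137, 40, 2326] [351.6 205.3] [-0.0104 -0.0061]
blob [36, 14, 11, 12, 42] [310.2 206.2] [-0.0039  0.1004]
blob [20, 17, 9, 11, 31] [293.4 209. ] [-0.0079  0.1444]
```

```bash
python3 -m handwheel '{"travel":[[1,0,0],[0,0,0],[0,0,0],[0,0,0],[0,0,0],[0,0,0]],"twist":[[0,0,0],[0,0,0],[0,0,0],[0,0,0],[0,0,0],[0,0,0]],"grip":[0,0,0,0,0,0]}'
python3 -c "
from plant import bot
print(bot.job_done())"
```

```text
clock: 36.1
position: [0.6069, -0.0964, 0.0439]
ee_rot: [3.138, 0.012, 1.635]
wrist_force: [5.0, -20.5, -11.5]
finger_gap: 0.0
gripper_force: 10.4
the job is handed in; nothing more can be done
None
```

The job is handed in at 36 s, with the bottle stood up, the spacer in the mid–near gap, and the fingers pressing the plate at about 20 N with the row packed against the end stop by camera estimate; no verdict came back, and I viewed 12 pictures, over the limit of 10.

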